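# Index the ink carousel with its ratchet lever

## Task

Take the orange-handled crank pin from its wooden stand, put it right through the red eye at the end of the ratchet lever until its collar sits on the eye, and leave it there. Then work the lever to and fro in full strokes until the pot with the red lid stands at the brass pointer, not past it, since the lever cannot turn the carousel back, and finish with the lever back at its home end and the pin let go. Turn the carousel by the lever only: keep your fingers off the carousel and its pots, and leave the other things on the table alone.

Things in the scene. Friction and masses are not known exactly. Their poses are not given: they have to be found in the camera images.
- pin_mid (a point): Crank pin, a 143 mm rod standing upright in its stand; the middle of its round orange handle (20 mm thick, 51 mm of it either way of this point, then a 22 mm wide black cap 6 mm high). Local z runs along the rod to the cap. Below the handle a collar 28 mm wide, its underside 56 mm below this point, then a steel shank 12 mm thick, 30 mm long, end chamfered. 0.1 to 0.16 kg.
- pin_tip (a point): The middle of the shank's free end, 86 mm below pin_mid along the rod.
- stand: Fixed wooden block 64 x 64 x 38 mm with one upright hole 15 mm wide in the middle, in which the pin's shank stands, the collar resting on the block. Origin at the centre of the underside. Found far left or near right of the machine.
- eye (a point): Centre of the mouth (upper face) of the red eye at the end of the steel ratchet lever, 43 mm above the table. Upright ring 40 mm wide, 16 mm high, with an open through hole 17 mm wide; 150 mm from the carousel's axis, outside its edge, with 27 mm of free air below. Seated, the pin's end is 30 mm below this point.
- axle (a point): Point on the upright axis of lever and carousel, at the eye's height. Its frame is the machine's: x points away from the brass pointer, which is on the -x side. At home the eye lies 30 degrees (counter-clockwise seen from above) from this x axis.
- lever (a joint): Lever angle, rad: 0 = home stop, 1.097 = end stop, growing counter-clockwise seen from above. No spring: it stays where left (1 to 3 N at the eye moves it); found beyond mid-swing. From home, 0.05 rad of free play, then it pushes the carousel counter-clockwise, one place (60 degrees) by the end stop. On the way back the carousel stands still. Come fully home to catch the next place.
- mark (a point): The spot on the carousel's top (58 mm above the table) in front of the brass pointer, 80 mm from the axis, where the wanted pot's axis must come.
- carousel: Aluminium turntable, 244 mm across, its top 58 mm above the table, with six black-rimmed pot places (rims 7 mm high) 60 degrees apart, 80 mm from the axis. Origin on the axis at table height.
- pot_red_mid (a point): The wanted ink pot, red screw lid, 60 mm wide, 58 mm high; its centre, half-way up. Stands loose in one of the places, 2, 3 or 4 places before the pointer.
- pot_red: The same pot; origin at the centre of its underside.
- pot_blue: Ink pot with blue lid on the carousel, 58 mm wide, 64 mm high; origin at its underside.
- pot_yellow: Ink pot with yellow lid on the carousel, 67 mm wide, 58 mm high; origin at its underside.
- pot_green: Ink pot with green lid on the carousel, 62 mm wide, 64 mm high; origin at its underside; always one place before the pointer.
- pin: The crank pin; origin at the shank's free end, z towards the cap.
- tape_blue: Bystander: roll of blue tape, 80 mm wide, 36 mm high, origin at its underside; found where the stand is not.
- pot_purple: Bystander: ink pot with purple lid on the table, 63 mm wide, 58 mm high, origin at its underside.
- squeegee_b: Bystander: squeegee lying at the back, 85 x 150 x 25 mm.
- jar: Fixed obstacle at the left: blue jar with white lid, 111 mm wide, 165 mm high, origin at its underside.
There are look-alikes about, which are no part of the job. Leave any blue look-alike of the pin alone.

How it is judged (in metres and radians):
On the way, in this order (a step that is already met when the one before it is completed fails the run):
1. the pin is through the lever's eye and seated, before the carousel has been moved (z of pin_tip in the frame of eye below -0.024 m and horizontal distance between pin_tip and eye below 0.007 m and distance of pot_green from where it was at the start of the episode below 0.012 m), for 0.1 s.
2. a first full stroke has brought the green-lidded pot, the next in line, to the pointer, the pin still in the eye (horizontal distance between pot_green and mark below 0.014 m and value of joint lever above 0.95 rad and z of pin_tip in the frame of eye below -0.018 m).
3. the lever has been brought home for the next stroke (horizontal distance between pot_green and mark below 0.014 m and value of joint lever below 0.1 rad).
4. the red-lidded pot has come to the pointer (horizontal distance between pot_red and mark below 0.014 m), for 0.1 s.
At the end, for the whole second after the job is handed in: The red-lidded pot stands upright within 14 mm of the spot at the pointer, the lever is within 0.1 rad of its home stop, the pin stands in the eye with its end at least 24 mm below the eye's upper face, and pot and pin are at rest (horizontal distance between pot_red and mark below 0.014 m and angle between pot_red's own z axis and vertical below 0.1 rad and value of joint lever below 0.1 rad and z of pin_tip in the frame of eye below -0.024 m and horizontal distance between pin_tip and eye below 0.009 m and linear speed of pot_red below 0.01 m/s and linear speed of pin below 0.02 m/s); the robot touches nothing.
It fails at once if the robot touches the carousel or a pot on it (contact force between any of the arm, the fingers and carousel above 1.5 N or contact force between any of the fingers, the arm and pot_red above 1.5 N or contact force between any of the fingers, the arm and pot_blue above 1.5 N or contact force between any of the fingers, the arm and pot_yellow above 1.5 N or contact force between any of the fingers, the arm and pot_green above 1.5 N).
It fails at once if a pot on the carousel is tipped (angle between any of pot_red, pot_blue, pot_yellow, pot_green's own z axis and vertical above 0.4 rad).
It fails at once if a bystander on the table is pushed from its place (distance of any of tape_blue, pot_purple, squeegee_b from where it was at the start of the episode above 0.02 m).
It also fails if it takes over 69 s, if anything falls off the work surface, if the arm or the gripper's body presses on something with over 40 N, if the wrist force passes 120 N, or if a joint passes its speed limit or range.

## Robot

A 6-joint arm with a two-finger parallel gripper is mounted at the origin on the work surface; the furniture and walls round the work are solid. World frame = base frame: x ahead of the robot, y to its left, z up, the work surface at z = 0. Lengths are in mm, angles in rad, forces in N, time in s.
With the tool pointing down it reaches from about 275 to 825 mm from the base axis. Payload 4.9 kg.
Tool frame: the origin (TCP) lies at the very end of the fingers, on their centre line; the grasp point (between the pads) lies 19 mm behind it; z points along the fingers, y is the direction in which the jaws open and shut (so a half turn about z gives the same grasp; the last joint's range is limited). The gripper opens to 85 mm and grips with 20 to 120 N. Pads are 22 mm wide; open, the fingers measure 114 mm over their backs; the gripper's body (76 mm by 85 mm) begins 54 mm behind the grasp point. The pads swing forward as they close: fully open they stand 13 mm farther back than shut.
Start: joints at [1.037, 0.326, -0.193, 1.052, 0, 1.437], TCP at [214.075, 506.646, 199.281] pointing down, gripper open.
Joint ranges: [-2.65, 2.65], [-0.97, 1.79], [-1.3, 1.35], [-1.93, 2.1], [-1.47, 1.37], [-3.14, 3.14]. Speed limits (rad/s): [2.57, 2.57, 3.14, 3.14, 3.14, 3.14].

## Interface

Orientations are given as [roll, pitch, yaw] about the fixed x, y, z axes, in that order (R = Rz(yaw) Ry(pitch) Rx(roll)).
In Python, from bench import bot, solve_ik, imaging gives the robot as it stands. Calls block until the motion is done:
- bot.move_ptp(position, orientation): joint-space move of the TCP to a pose.
- bot.movel(position, rot=None, max_speed=150, threshold=None): straight line of the TCP; rot=None keeps the orientation; max_speed is the mean speed in mm/s. With threshold (N) it stops when the force on the tool has changed by that much, and returns True; else False.
- bot.move_j(angles): joint-space move.
- bot.grip(opening, effort=None): opening from 0.0 (shut) to 1.0 (fully open); effort is the grip in N (None keeps the last); returns when the fingers have stopped.
- bot.dwell(seconds).
- solve_ik(position, orientation): joint angles nearest the present ones, or None.
- bot.get_state(): the state.
- imaging.capture(name): name is "scene" or "top" or "wrist"; returns the picture (400x640x3 uint8, blue, green, red); there is no depth.
- imaging.camera_model(name): a dict with "K" (3x3 intrinsics, pixels), "k1" (the pictures are not rectified: a ray, as slopes to the right and down, at radius r is drawn at 1 + k1 r^2 times it, then the intrinsics apply), "position" and "rotation" of the camera in the world. Camera axes: x right, y up, looking along -z (the intrinsics and any distortion apply to the point x, -y, -z); pixel columns grow to the right and rows downward; lengths in mm; the calibration is good to about 2 mm. A picture is of the moment at which its call begins: read the wrist's pose just before it. camera_model takes no time and is no camera call; for the wrist camera it gives the pose at the moment of the call.
A pose or a line that the arm cannot do raises bot.IKError and nothing moves.
- bot.sign_off(): hands the job in, once; it reports no verdict.
The state is a dict: "t": time; "qpos": joint angles; "joint_velocities": joint speeds; "effort": joint torques, N m; "tcp_pos": TCP position; "orientation": TCP orientation; "contact_force": force on the tool from outside, world axes, zero at the start; "wrist_torque": the same for the moment, N m; "opening": opening from 0.0 (shut) to 1.0 (fully open).
Only numpy, scipy, OpenCV 4.12 (cv2) and the standard library are available. Lean on these libraries where they do the work, as an engineer would, in place of code of your own. Each camera call takes 0.05 s, during which the arm holds its last target.

## Working session

There is one attempt and no reset: what is moved stays moved. The work goes in short steps, each a Python script; the robot and the scene stay as the last script left them, time stands still between calls to the robot, and variables do not carry over. Pictures are saved under pics/ and viewed, and the job is handed in when it is done.

```bash
mkdir -p pics; ls
python3 - <<'E'
from bench import bot, imaging
import cv2
for n in ["scene","top","wrist"]:
    im=imaging.capture(n); cv2.imwrite(f"pics/{n}0.png",im)
    m=imaging.camera_model(n); print(n,m)
print(bot.get_state())
E
```

```text
pics
scene {'K': array([[432.16856034,   0.        , 319.72013871],
       [  0.        , 432.16856034, 203.41515865],
       [  0.        ,   0.        ,   1.        ]]), 'k1': -0.0822088384930292, 'position': array([ 359.47994275, -828.04327699,  604.37861474]), 'rotation': array([ 1.10293692, -0.01696928, -0.14456257])}
top {'K': array([[462.28034004,   0.        , 328.05941442],
       [  0.        , 462.28034004, 197.71160341],
       [  0.        ,   0.        ,   1.        ]]), 'k1': -0.12708801825086877, 'position': array([ 305.31016484,  210.01513752, 1354.75598463]), 'rotation': array([ 0.18381057, -0.00256115, -1.59509928])}
wrist {'K': array([[351.66762203,   0.        , 312.72688592],
       [  0.        , 351.66762203, 198.65480789],
       [  0.        ,   0.        ,   1.        ]]), 'k1': 0.01348189985552866, 'position': array([145.72546734, 535.17192534, 372.67784992]), 'rotation': array([-0.29774622,  0.00168121,  1.17157976])}
{'t': 0.15, 'qpos': array([ 1.03684364e+00,  3.26776729e-01, -1.93343007e-01,  1.05198671e+00,
       -1.21742846e-05,  1.43657640e+00]), 'joint_velocities': array([ 6.24160584e-04, -2.70049792e-03,  1.86016233e-03,  2.08886490e-04,
        2.01062115e-06,  3.09877593e-04]), 'effort': array([ 2.55724663e-04, -4.43702745e+01,  2.62664974e+01,  1.04448965e-02,
       -9.97625193e-05, -4.93295977e-05]), 'tcp_pos': array([213.80533924, 506.22885302, 198.68429303]), 'orientation': array([-3.14029268e+00, -1.63252344e-04,  2.74185980e+00]), 'contact_force': array([ 0.56683644, -1.00616899,  0.24357774]), 'wrist_torque': array([-0.00950822, -0.00594103, -0.05911482]), 'opening': 0.9962552871280896}
```

View pics/scene0.png

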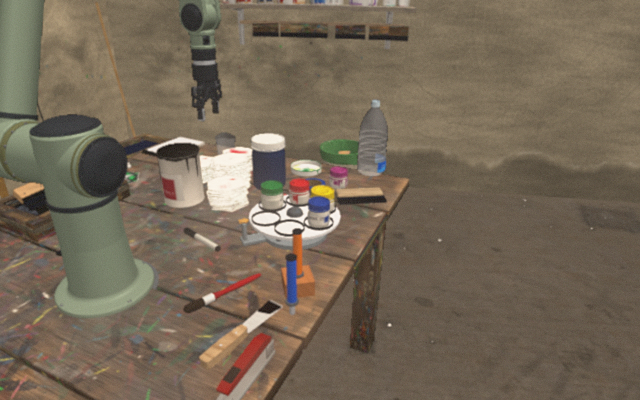

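View pics/top0.png

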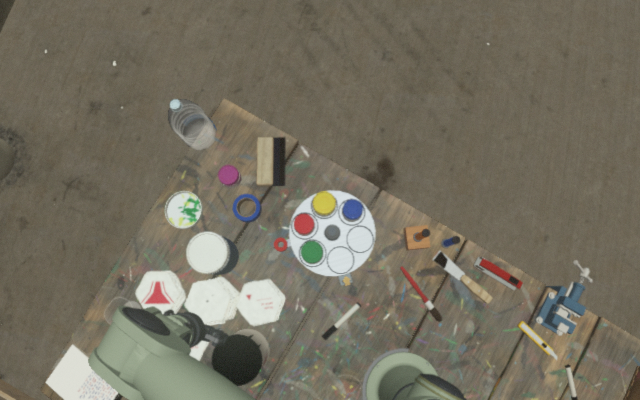

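View pics/wrist0.png

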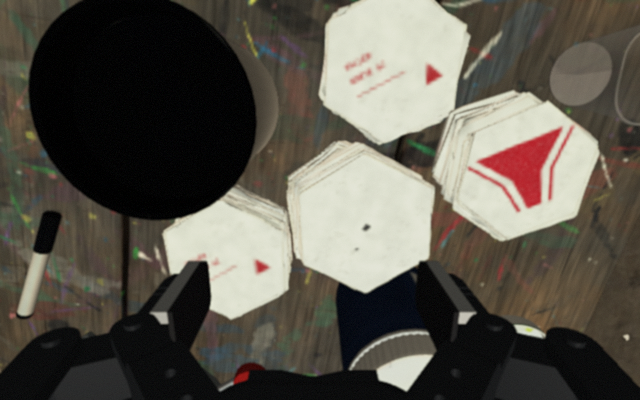

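The stand with the orange pin is near right, at about (418,237) in the top view. The blue look-alike is at (451,241). The red eye is at (281,244), the brass pointer at (347,281), and the lids are green (312,252), red (304,224), yellow and blue. I'll enlarge these and measure.

```bash
cat > h.py <<'E'
import numpy as np, cv2
from scipy.spatial.transform import Rotation as R
from bench import bot, imaging, solve_ik
def ray(m,u,v):
    K=m["K"]; xd=(u-K[0,2])/K[0,0]; yd=(v-K[1,2])/K[1,1]
    rd=np.hypot(xd,yd); r=rd
    for _ in range(30): r=rd/(1+m["k1"]*r*r)
    s=r/rd if rd>0 else 1
    d=np.array([xd*s,-yd*s,-1.])
    return R.from_euler("xyz",m["rotation"]).apply(d)
def at_z(m,u,v,z):
    d=ray(m,u,v); p=np.array(m["position"]); return p+d*(z-p[2])/d[2]
def proj(m,P):
    q=R.from_euler("xyz",m["rotation"]).inv().apply(np.array(P,float)-m["position"])
    x,y=q[0]/-q[2],-q[1]/-q[2]; f=1+m["k1"]*(x*x+y*y); K=m["K"]
    return np.array([K[0,0]*x*f+K[0,2],K[1,1]*y*f+K[1,2]])
def crop(im,x0,y0,x1,y1,s,name):
    cv2.imwrite("pics/"+name,cv2.resize(im[y0:y1,x0:x1],None,fx=s,fy=s,interpolation=cv2.INTER_CUBIC))
E
python3 - <<'E'
from h import *
im=cv2.imread("pics/top0.png")
crop(im,260,170,480,300,3.6,"topA.png")
im=cv2.imread("pics/scene0.png")
crop(im,210,165,410,315,4,"sceneA.png")
m=imaging.camera_model("top")
for n,u,v,z in [("eye",281,244,43),("axle",332,233,60),("stand",418,238,38),("green",312,252,122),("red",304,224,116),("pointer",347,281,60)]:
    print(n,at_z(m,u,v,z).round(0))
E
```

```text
eye [419. 338.  43.]
axle [445. 192.  60.]
stand [426. -54.  38.]
green [389. 248. 122.]
red [465. 268. 116.]
pointer [310. 154.  60.]
```

View pics/topA.png

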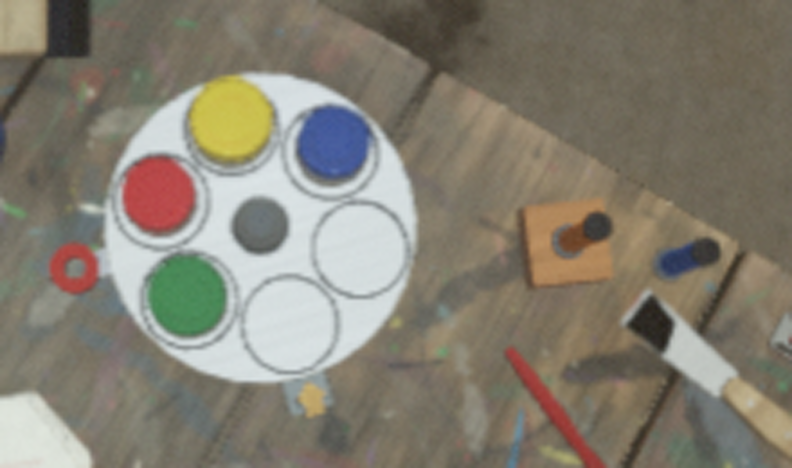

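View pics/sceneA.png

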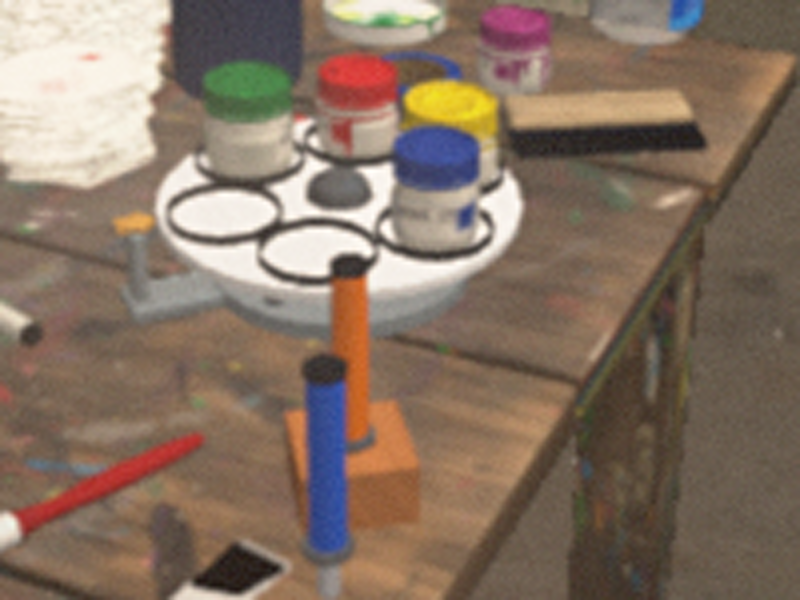

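```bash
cat >> h.py <<'E'
def tri(obs):
    A=np.zeros((3,3)); b=np.zeros(3)
    for m,u,v in obs:
        d=ray(m,u,v); d/=np.linalg.norm(d); M=np.eye(3)-np.outer(d,d); A+=M; b+=M@m["position"]
    p=np.linalg.solve(A,b)
    return p,[np.linalg.norm(np.cross(p-m["position"],ray(m,u,v)/np.linalg.norm(ray(m,u,v)))) for m,u,v in obs]
E
python3 - <<'E'
from h import *
T=imaging.camera_model("top");S=imaging.camera_model("scene")
print("orange cap",tri([(T,426.1,232.5),(S,297.5,231.2)]), at_z(T,426.1,232.5,151))
print("blue cap",tri([(T,455.8,239.4),(S,291.2,257)]), at_z(T,446.7,242.8,30))
print("jar",at_z(T,207.5,253,165))
print("eye",at_z(T,280.8,244.4,43),"axle",at_z(T,332.4,233.2,58),at_z(T,417.8,237.8,38))
print("green",at_z(T,187/3.6+260,295/3.6+170,122),"mark",at_z(T,290/3.6+260,324/3.6+170,58),"place",at_z(T,360/3.6+260,249/3.6+170,58))
E
```

```text
orange cap (array([431.68060473, -55.03060608, 146.91973127]), [np.float64(1.4837638241054754), np.float64(1.4837638241055537)]) [429.76777293 -54.05537148 151.        ]
blue cap (array([ 411.62439702, -135.98641295,  138.29791385]), [np.float64(1.2916864905120602), np.float64(1.2916864905120111)]) [ 410.64781536 -139.21598484   30.        ]
jar [388.39456231 516.82630318 165.        ]
eye [417.41248022 338.16868099  43.        ] axle [444.35651734 191.08963424  58.        ] [426.86635434 -53.86284063  38.        ]
green [388.72273996 247.69551853 122.        ] mark [368.68209065 170.27496101  58.        ] place [425.58823369 113.94367479  58.        ]
```

Run:
```python
from h import *
d=np.deg2rad
bot.move_ptp([417,338,260],[np.pi,0,d(280)])
m=imaging.camera_model("wrist"); im=imaging.capture("wrist"); cv2.imwrite("pics/w_eye.png",im); print(m["position"],m["rotation"],proj(m,[417.4,338.2,43]),bot.get_state()["t"])
np.save("m_eye.npy",m,allow_pickle=True)
bot.move_ptp([427,-54,260],[np.pi,0,d(270)])
m=imaging.camera_model("wrist"); im=imaging.capture("wrist"); cv2.imwrite("pics/w_pin.png",im); print(m["position"],m["rotation"],proj(m,[427,-54,38]),proj(m,[429,-54.5,151]),bot.get_state()["t"])
np.save("m_pin.npy",m,allow_pickle=True)
cv2.imwrite("pics/top1.png",imaging.capture("top"))
```

```text
[430.84135517 263.72435246 433.90711161] [-2.98780667e-01 -9.87200300e-04 -2.96637344e+00] [312.60849365 160.68071111] 2.45
[ 428.25865131 -129.01411366  434.02507083] [-2.98890421e-01 -5.35017912e-04 -3.13998302e+00] [313.5400242  159.20756608] [311.50894838 184.06641144] 3.9583
```

View pics/w_eye.png

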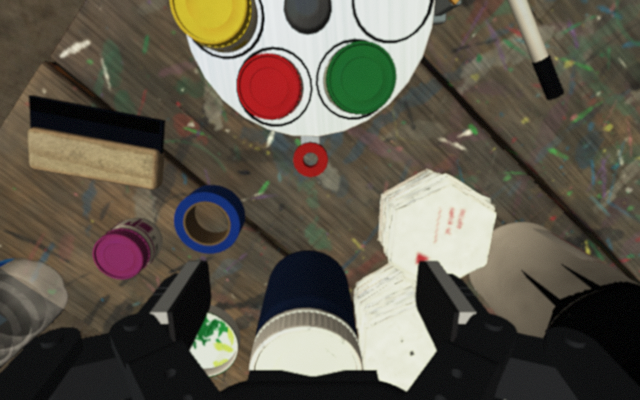

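View pics/w_pin.png

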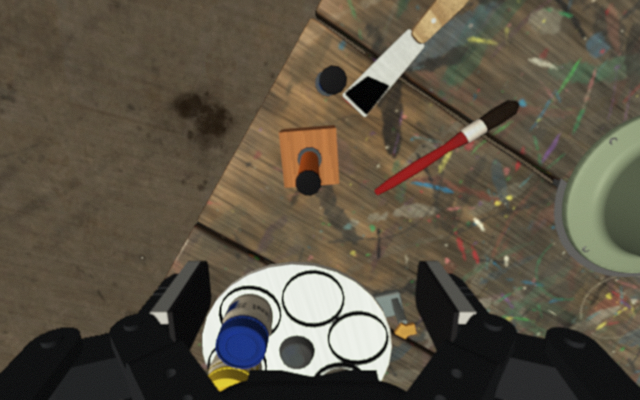

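Run:
```python
from h import *
a=cv2.resize(cv2.imread("pics/w_eye.png")[130:190,280:340],None,fx=6.5,fy=6.5,interpolation=cv2.INTER_CUBIC)
b=cv2.resize(cv2.imread("pics/w_pin.png")[120:200,270:350],(390,390),interpolation=cv2.INTER_CUBIC)
cv2.imwrite("pics/ab.png",np.hstack([a,b]))
```

```text
(no output)
```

View pics/ab.png

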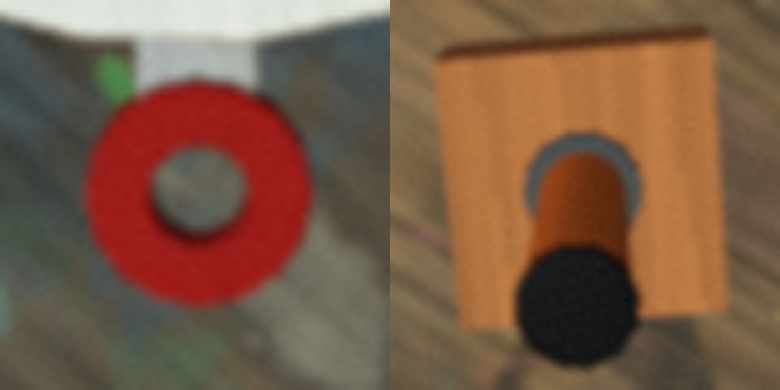

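Run:
```python
from h import *
me=np.load("m_eye.npy",allow_pickle=True).item();mp=np.load("m_pin.npy",allow_pickle=True).item()
print("eye",at_z(me,310.2,159.1,43))
print("cap",at_z(mp,308,182.2,151),"stand",at_z(mp,309.8,157.1,38))
print("red",at_z(me,270,86,116),"green",at_z(me,361,78,122))
```

```text
eye [420.37908539 336.90030576  43.        ]
cap [431.91386302 -56.09642656 151.        ] stand [431.25711651 -56.41592912  38.        ]
red [467.29632539 266.69900781 116.        ] green [392.39650035 247.04180117 122.        ]
```

```bash
python3 - <<'E'
from h import *
d=np.deg2rad
bot.grip(0.65,60)
bot.move_ptp([431.5,-56,190],[np.pi,0,d(270)])
print(bot.movel([431.5,-56,101],max_speed=120,threshold=12), bot.get_state()["tcp_pos"])
m=imaging.camera_model("wrist"); cv2.imwrite("pics/w_pre.png",imaging.capture("wrist"))
bot.grip(0.0,60)
s=bot.get_state();print(s["opening"]*85,s["contact_force"],s["tcp_pos"],s["t"])
print(bot.movel([s["tcp_pos"][0],s["tcp_pos"][1],175],max_speed=120))
s=bot.get_state();print(s["opening"]*85,s["contact_force"],s["tcp_pos"],s["t"])
cv2.imwrite("pics/w_lift.png",imaging.capture("wrist"));cv2.imwrite("pics/s_lift.png",imaging.capture("scene"))
E
python3 -c "
from h import *
a=cv2.imread('pics/w_lift.png');b=cv2.resize(cv2.imread('pics/s_lift.png')[130:330,200:400],(400,400))
cv2.imwrite('pics/lift.png',cv2.resize(np.hstack([a,b]),None,fx=.76,fy=.76))"
```

```text
False [432.40928464 -56.26529516 101.94694695]
18.820499989338007 [-0.64880471  0.79278761  6.09338488] [432.07461371 -56.19630095 101.70457407] 6.175
False
19.28530307492064 [ 0.58193819 -0.07082231 -1.87018902] [431.47163367 -55.98415728 174.29116872] 6.9417
```

View pics/lift.png

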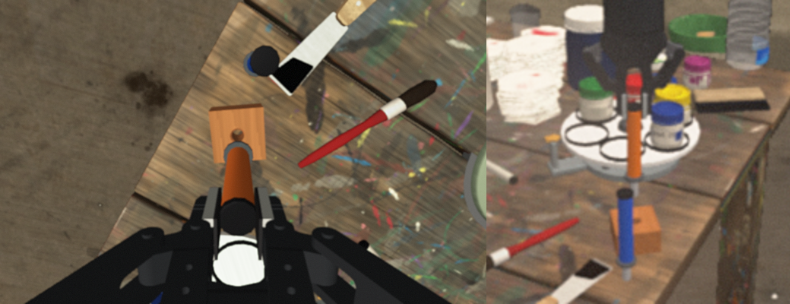

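The orange pin is held at the upper handle and the stand is empty. The blue pin hasn't been touched. Next I'll carry the pin high over the pots and hover above the eye.

```bash
python3 - <<'E'
from h import *
d=np.deg2rad
bot.movel([431.5,-56,245],max_speed=200)
bot.move_ptp([420.4,336.9,245],[np.pi,0,d(280)])
bot.movel([420.4,336.9,150],max_speed=150,threshold=15)
s=bot.get_state();print(s["contact_force"],s["tcp_pos"],s["t"],s["opening"])
m=imaging.camera_model("wrist"); np.save("m_h.npy",m,allow_pickle=True)
for n in ["wrist","scene","top"]: cv2.imwrite(f"pics/{n}_h.png",imaging.capture(n))
dz=s["tcp_pos"][2]-101.7
tip=[s["tcp_pos"][0],s["tcp_pos"][1],8+dz]
S=imaging.camera_model("scene");T=imaging.camera_model("top")
for M in (m,S,T): print(proj(M,tip),proj(M,[420.4,336.9,43]))
E
python3 - <<'E'
from h import *
w=cv2.imread("pics/wrist_h.png");s=cv2.imread("pics/scene_h.png");t=cv2.imread("pics/top_h.png")
a=cv2.resize(w[110:310,230:430],(400,400));
b=cv2.resize(s[150:230,240:320],(400,400),interpolation=cv2.INTER_CUBIC)
cv2.imwrite("pics/h.png",np.hstack([a,b]))
E
```

```text
[ 0.22814351  0.23100627 -1.58588128] [421.17436298 336.8524472  150.80106683] 9.7833 0.22153212673344125
[313.64856365 190.49465549] [314.52159694 186.07022387]
[280.65632026 190.92798011] [280.50661704 195.21026605]
[280.76379031 242.63545519] [281.23698812 243.33996483]
```

View pics/h.png

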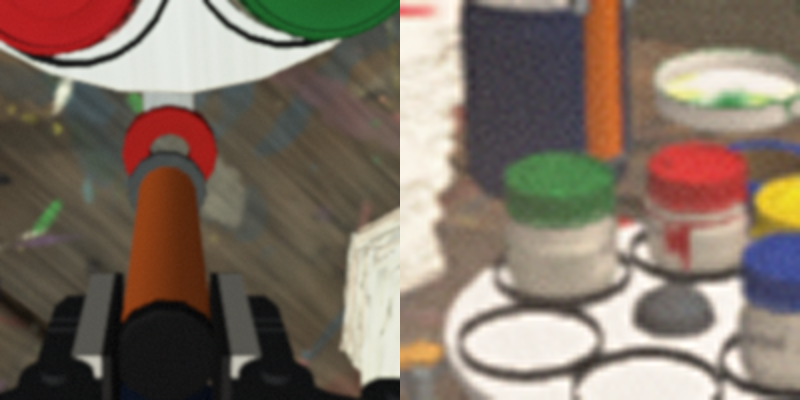

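Run:
```python
from h import *
m=np.load("m_h.npy",allow_pickle=True).item()
w=cv2.imread("pics/wrist_h.png").copy()
p=np.array([421.17,336.85])
th=np.linspace(0,2*np.pi,60)
big=cv2.resize(w[140:240,265:365],(800,800),interpolation=cv2.INTER_CUBIC)
def circ(c,r,z,col):
    for t in th:
        q=(proj(m,[c[0]+r*np.cos(t),c[1]+r*np.sin(t),z])-[265,140]+.5)*8-.5
        cv2.circle(big,tuple(q.round().astype(int)),1,col,-1)
circ(p,14,87,(255,255,0)); circ(p,14,92,(255,0,255)); circ([420.4,336.9],20,43,(0,255,0)); circ([420.4,336.9],8.5,43,(0,255,0))
cv2.imwrite("pics/ov.png",cv2.resize(big,(600,600)))
```

```text
(no output)
```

View pics/ov.png

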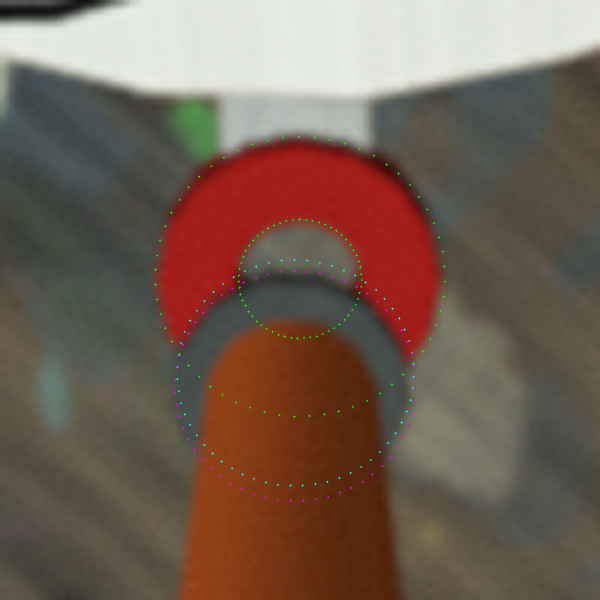

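Run:
```python
from h import *
bot.movel([419.0,336.3,150],max_speed=40); bot.dwell(0.2)
s=bot.get_state();print(s["contact_force"],s["tcp_pos"])
c=np.array([419.0,336.3])+np.array([419.7,336.3])-s["tcp_pos"][:2]
print(c)
r=bot.movel([c[0],c[1],122],max_speed=40,threshold=6)
s=bot.get_state();print(r,s["contact_force"],s["tcp_pos"],s["t"])
for n in ["wrist","top"]: cv2.imwrite(f"pics/{n}_i.png",imaging.capture(n))
w=cv2.imread("pics/wrist_i.png");t=cv2.imread("pics/top_i.png")
cv2.imwrite("pics/i.png",np.hstack([cv2.resize(w[130:250,255:375],(400,400),interpolation=2),cv2.resize(t[210:280,250:320],(400,400),interpolation=2)]))
```

```text
[-0.11497228  0.21003306 -1.2253343 ] [418.99775816 336.34006324 150.05724355]
[419.70224184 336.25993676]
False [ 0.43189928 -0.48417153 -0.28494155] [419.85245834 336.3554927  122.13687875] 11.2333
```

View pics/i.png

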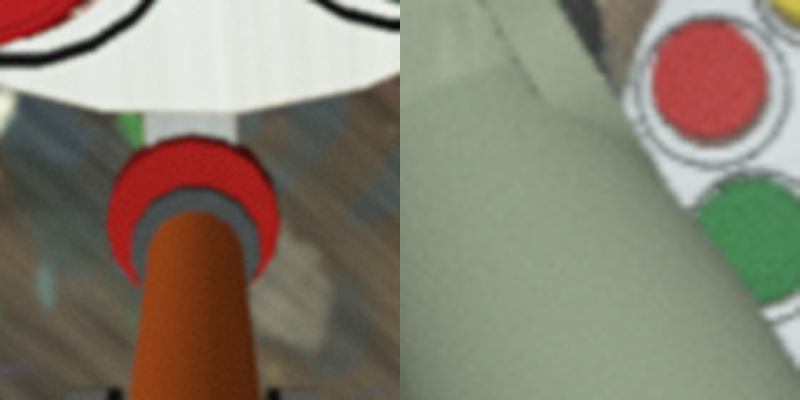

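Run:
```python
from h import *
s=bot.get_state();print(s["contact_force"],s["tcp_pos"])
r=bot.movel([419.7,336.3,105.5],max_speed=30,threshold=10)
s=bot.get_state();print(r,s["contact_force"],s["tcp_pos"],s["t"]); bot.dwell(0.25)
s=bot.get_state();print(r,s["contact_force"],s["tcp_pos"],s["t"])
m=imaging.camera_model("wrist");np.save("m_s.npy",m,allow_pickle=True)
w=imaging.capture("wrist");cv2.imwrite("pics/wrist_s.png",w)
cv2.imwrite("pics/s.png",w)
```

```text
[ 0.6642863  -0.6402038  -1.91849027] [419.95127914 336.41301423 122.31534766]
True [ 0.45822091 -1.18257465  4.21845338] [419.86773226 336.42065076 106.70623807] 11.85
True [-0.20830431 -0.04857915  5.21274594] [419.76013516 336.3539729  106.69062781] 12.1
```

View pics/s.png

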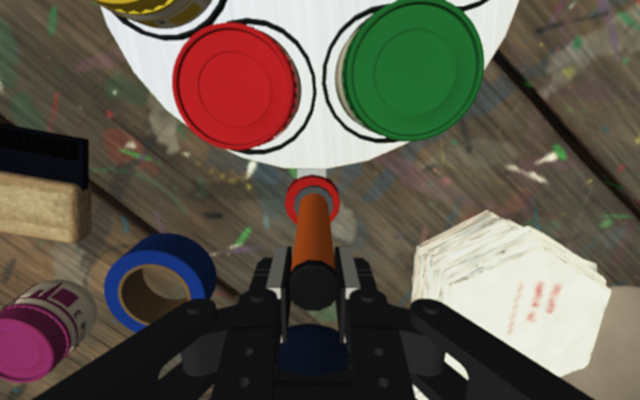

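Seated at z = 106.7, exactly as predicted. Now I'll swing the lever home.

```bash
cat >> h.py <<'E'
AX=np.array([446.8,189.0]); Z=106.5
def pose(a,r=150.,z=Z,ax=AX):
    t=np.deg2rad(a); return [ax[0]+r*np.cos(t),ax[1]+r*np.sin(t),z],[np.pi,0,np.deg2rad(a+180)]
def arc(a0,a1,step=9,speed=60,r=150.):
    n=max(1,int(np.ceil(abs(a1-a0)/step)))
    for a in np.linspace(a0,a1,n+1)[1:]:
        p,o=pose(a,r); k=bot.movel(p,o,max_speed=speed,threshold=25)
        rep(a,k)
        if k: return True
def rep(a,k=""):
    s=bot.get_state(); q=s["tcp_pos"][:2]-AX; f=s["contact_force"]; t=np.deg2rad(a)
    print(f"a={a:.1f} {k} act={np.degrees(np.arctan2(q[1],q[0])):.1f} r={np.hypot(*q):.1f} z={s['tcp_pos'][2]:.1f} Frad={f[0]*np.cos(t)+f[1]*np.sin(t):.1f} Ftan={-f[0]*np.sin(t)+f[1]*np.cos(t):.1f} Fz={f[2]:.1f} t={s['t']:.2f}")
E
python3 - <<'E'
from h import *
rep(100.4)
arc(100.4,73,speed=40)
E
```

```text
a=100.4  act=100.4 r=149.8 z=106.7 Frad=-0.5 Ftan=-0.3 Fz=5.0 t=12.15
a=93.6 False act=93.4 r=150.0 z=106.7 Frad=-0.4 Ftan=0.2 Fz=4.9 t=12.78
a=86.7 False act=86.6 r=150.1 z=106.7 Frad=-0.2 Ftan=0.1 Fz=5.1 t=13.38
a=79.8 False act=79.8 r=150.1 z=106.7 Frad=-0.1 Ftan=-0.4 Fz=5.1 t=13.97
a=73.0 False act=73.0 r=150.1 z=106.7 Frad=0.1 Ftan=-0.5 Fz=5.3 t=14.57
```

Run:
```python
from h import *
arc(73,49,speed=50)
cv2.imwrite("pics/w49.png",imaging.capture("wrist"))
p,o=pose(40); k=bot.movel(p,o,max_speed=20,threshold=8); rep(40,k)
bot.dwell(.15); rep(40,k)
cv2.imwrite("pics/w45.png",imaging.capture("wrist"));cv2.imwrite("pics/t45.png",imaging.capture("top"))
```

```text
a=65.0 False act=64.9 r=150.2 z=106.7 Frad=-0.1 Ftan=0.5 Fz=6.0 t=15.14
a=57.0 False act=56.9 r=150.1 z=106.7 Frad=-0.1 Ftan=0.2 Fz=4.3 t=15.71
a=49.0 False act=48.9 r=150.1 z=106.7 Frad=-0.5 Ftan=-0.9 Fz=4.1 t=16.27
a=40.0 True act=43.5 r=150.3 z=107.0 Frad=0.2 Ftan=2.2 Fz=5.4 t=17.19
a=40.0 True act=43.5 r=150.2 z=107.0 Frad=0.3 Ftan=3.9 Fz=4.6 t=17.34
```

View pics/w45.png

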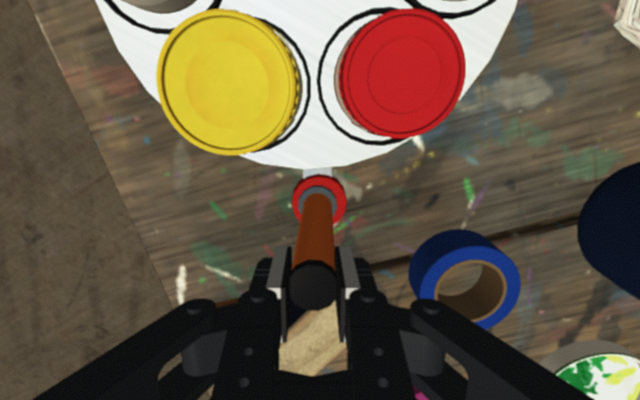

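View pics/t45.png

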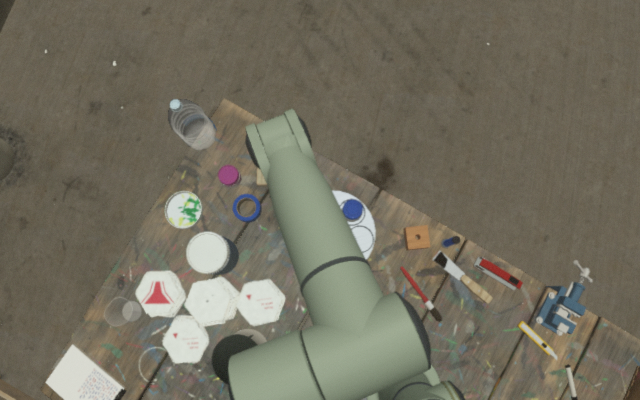

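At home: stop contact at 43.5°, where 44–45° was expected. First full stroke now.

```bash
python3 - <<'E'
from h import *
arc(43.5,102.5,speed=45)
p,o=pose(114); k=bot.movel(p,o,max_speed=18,threshold=10); rep(114,k)
bot.dwell(.15); rep(114,k)
cv2.imwrite("pics/w108.png",imaging.capture("wrist"));cv2.imwrite("pics/s108.png",imaging.capture("scene"))
E
python3 -c "
from h import *
a=cv2.imread('pics/w108.png');b=cv2.resize(cv2.imread('pics/s108.png')[130:280,200:350],(400,400))
cv2.imwrite('pics/j.png',cv2.resize(np.hstack([a,b]),None,fx=.76,fy=.76))"
```

```text
a=51.9 False act=51.6 r=150.1 z=106.8 Frad=-0.2 Ftan=-1.5 Fz=4.3 t=18.11
a=60.4 False act=60.3 r=150.2 z=106.7 Frad=-0.1 Ftan=-0.9 Fz=5.1 t=18.75
a=68.8 False act=68.7 r=150.2 z=106.7 Frad=-0.4 Ftan=-1.2 Fz=5.1 t=19.39
a=77.2 False act=77.2 r=150.2 z=106.7 Frad=0.2 Ftan=-1.6 Fz=5.6 t=20.03
a=85.6 False act=85.7 r=150.2 z=106.7 Frad=0.1 Ftan=-2.0 Fz=6.1 t=20.68
a=94.1 False act=94.1 r=150.2 z=106.7 Frad=-0.1 Ftan=-1.1 Fz=6.2 t=21.32
a=102.5 False act=102.6 r=150.2 z=106.7 Frad=-0.4 Ftan=-1.9 Fz=6.1 t=21.96
a=114.0 True act=110.3 r=150.0 z=107.5 Frad=0.5 Ftan=-5.4 Fz=-4.0 t=23.24
a=114.0 True act=110.2 r=149.9 z=107.5 Frad=0.8 Ftan=-3.9 Fz=-3.7 t=23.39
```

View pics/j.png

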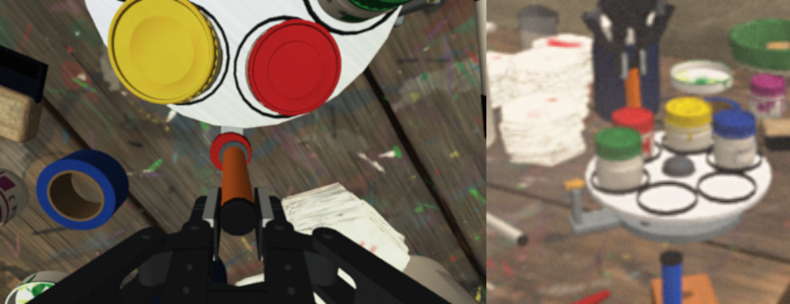

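```bash
python3 - <<'E'
from h import *
S=imaging.camera_model("scene"); print("green",at_z(S,266,194.5,122),"mark~",AX-80*np.array([np.cos(np.deg2rad(15)),np.sin(np.deg2rad(15))]))
arc(110,50,speed=65)
p,o=pose(40); k=bot.movel(p,o,max_speed=20,threshold=8); rep(40,k)
bot.dwell(.15); rep(40,k)
cv2.imwrite("pics/w45b.png",imaging.capture("wrist"))
E
python3 -c "
from h import *
a=cv2.imread('pics/w45b.png')[100:280,200:440]
cv2.imwrite('pics/j2.png',cv2.resize(a,None,fx=2.5,fy=2.5))"
```

```text
green [375.05576184 181.26096153 122.        ] mark~ [369.5259339  168.29447639]
a=101.4 False act=101.7 r=149.8 z=106.6 Frad=-1.5 Ftan=-0.9 Fz=6.4 t=23.99
a=92.9 False act=93.2 r=149.8 z=106.6 Frad=0.2 Ftan=-1.3 Fz=5.4 t=24.48
a=84.3 False act=84.6 r=149.7 z=106.7 Frad=0.7 Ftan=-0.4 Fz=5.8 t=24.98
a=75.7 False act=76.0 r=149.6 z=106.7 Frad=0.3 Ftan=-1.3 Fz=5.3 t=25.47
a=67.1 False act=67.5 r=149.5 z=106.7 Frad=-0.0 Ftan=0.1 Fz=5.7 t=25.96
a=58.6 False act=58.9 r=149.3 z=106.7 Frad=-0.3 Ftan=-0.3 Fz=4.7 t=26.45
a=50.0 False act=50.2 r=149.2 z=106.7 Frad=0.5 Ftan=-0.7 Fz=5.0 t=26.94
a=40.0 True act=44.1 r=149.1 z=107.0 Frad=0.1 Ftan=3.7 Fz=3.8 t=27.88
a=40.0 True act=44.0 r=149.5 z=107.0 Frad=-0.3 Ftan=3.7 Fz=4.3 t=28.03
```

View pics/j2.png

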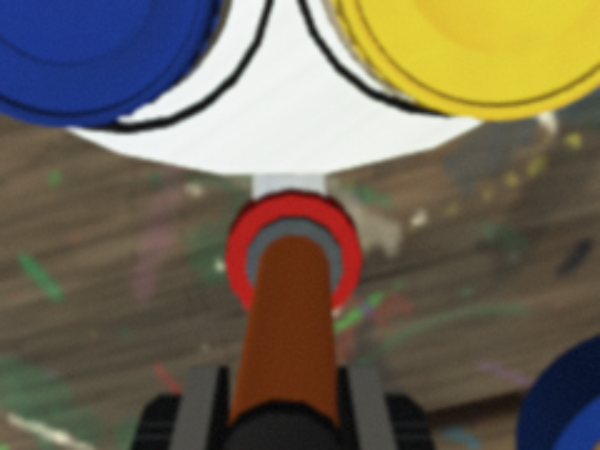

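Before the next stroke I'll check the green pot against the pointer; my rough read from the last picture was too crude.

Run:
```python
from h import *
s=imaging.capture("scene");cv2.imwrite("pics/s2.png",s)
crop(s,230,160,370,260,5.5,"s2c.png")
```

```text
(no output)
```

View pics/s2c.png

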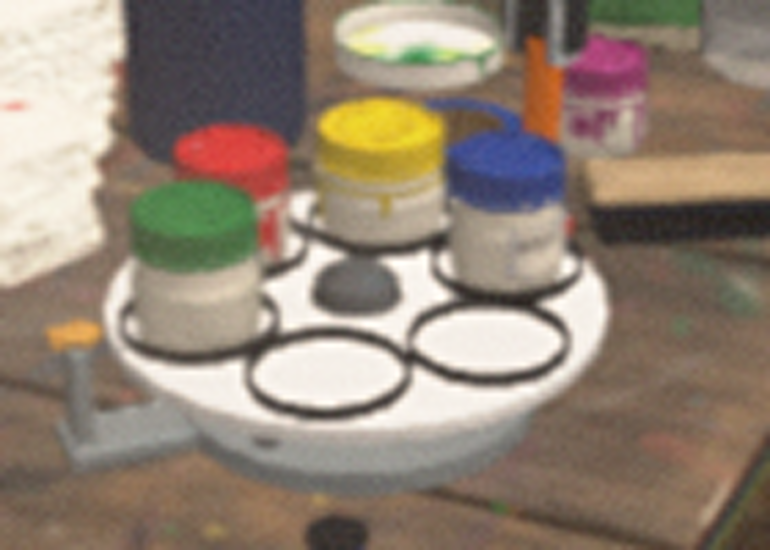

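Run:
```python
from h import *
S=imaging.camera_model("scene")
print("rim",at_z(S,266.2,218.5,65),"lid",at_z(S,230+195/5.5,160+209/5.5,122),"mark top-view [368.7 170.3]")
print("red lid",at_z(S,230+231/5.5,160+152/5.5,116),"pointer", at_z(S,230+75/5.5,160+334/5.5,85))
```

```text
rim [372.51861748 157.02559839  65.        ] lid [372.99176543 160.90979725 122.        ] mark top-view [368.7 170.3]
red lid [392.72652675 234.8431658  116.        ] pointer [316.51200247 115.30357289  85.        ]
```

Run:
```python
from h import *
S=imaging.camera_model("scene")
print("lid0",at_z(S,210+248/4,165+84/4,122),"yellow now/then...", at_z(S,230+381/5.5,160+129/5.5,116))
a=cv2.resize(cv2.imread('pics/scene0.png')[160:260,230:370],None,fx=4,fy=4,interpolation=2)
b=cv2.resize(cv2.imread('pics/s2.png')[160:260,230:370],None,fx=4,fy=4,interpolation=2)
cv2.imwrite('pics/cmp.png',np.vstack([a,b])[:600] if 0 else cv2.resize(np.hstack([a,b]),(800,286)))
T=imaging.camera_model("top")
im=imaging.capture("top");crop(im,260,170,480,300,3.6,"topB.png")
```

```text
lid0 [392.80095184 232.27628209 122.        ] yellow now/then... [468.49841787 254.24167935 116.        ]
```

View pics/topB.png

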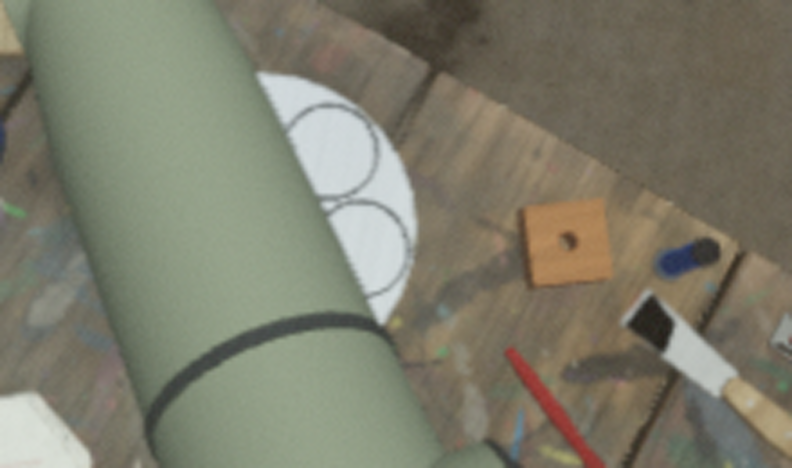

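Pots and rims line up once the scene camera's constant −14 mm y bias is allowed for. Green is about 5 mm from the mark, inside the rim's slack. Second stroke, then home.

Run:
```python
from h import *
arc(44,102.5,speed=45)
p,o=pose(114); k=bot.movel(p,o,max_speed=18,threshold=10); rep(114,k)
bot.dwell(.15); rep(114,k)
cv2.imwrite("pics/w108b.png",imaging.capture("wrist"));s=imaging.capture("scene");crop(s,230,160,370,260,5.5,"s3c.png")
```

```text
a=52.4 False act=52.1 r=150.1 z=106.8 Frad=0.2 Ftan=-1.4 Fz=3.7 t=28.87
a=60.7 False act=60.7 r=150.2 z=106.7 Frad=-0.3 Ftan=-1.3 Fz=5.5 t=29.50
a=69.1 False act=69.0 r=150.2 z=106.7 Frad=-0.9 Ftan=-0.7 Fz=5.8 t=30.13
a=77.4 False act=77.4 r=150.2 z=106.7 Frad=-0.3 Ftan=-0.8 Fz=5.9 t=30.77
a=85.8 False act=85.8 r=150.2 z=106.7 Frad=-0.5 Ftan=-1.2 Fz=5.8 t=31.40
a=94.1 False act=94.2 r=150.2 z=106.7 Frad=-1.4 Ftan=-0.8 Fz=5.4 t=32.03
a=102.5 False act=102.5 r=150.2 z=106.7 Frad=-1.2 Ftan=-1.1 Fz=5.1 t=32.67
a=114.0 True act=110.3 r=150.0 z=107.5 Frad=-0.4 Ftan=-5.7 Fz=-4.2 t=33.95
a=114.0 True act=110.2 r=149.9 z=107.5 Frad=-0.6 Ftan=-4.8 Fz=-3.8 t=34.10
```

View pics/s3c.png

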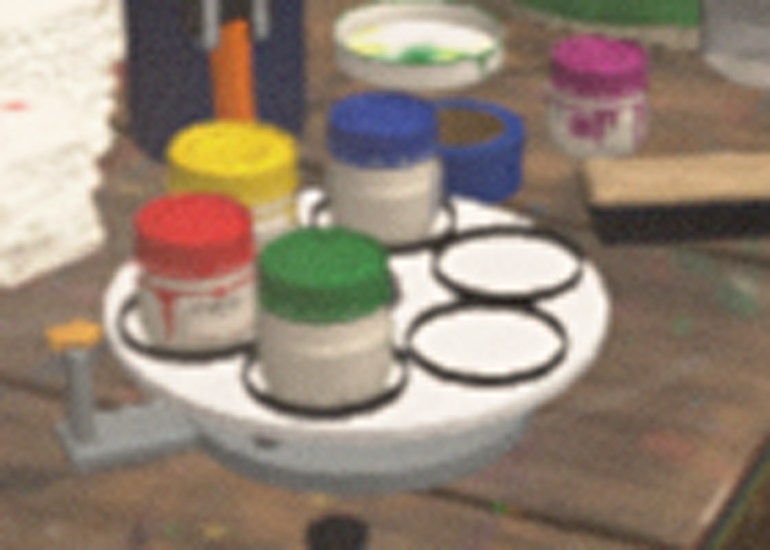

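Red now stands at the pointer's place. Return home, back off to the eye's centre and release.

Run:
```python
from h import *
arc(110,50,speed=65)
p,o=pose(40); k=bot.movel(p,o,max_speed=20,threshold=8); rep(40,k)
p,o=pose(45.3); bot.movel(p,o,max_speed=20); bot.dwell(.2); rep(45.3)
p,o=pose(45.3,z=105.8); k=bot.movel(p,o,max_speed=15,threshold=8); rep(45.3,k)
bot.grip(0.55); bot.dwell(.3); rep(45.3)
cv2.imwrite("pics/wrel.png",imaging.capture("wrist"))
```

```text
a=101.4 False act=101.7 r=149.8 z=106.7 Frad=-0.0 Ftan=-1.1 Fz=4.1 t=34.70
a=92.9 False act=93.2 r=149.8 z=106.7 Frad=0.5 Ftan=-0.1 Fz=5.5 t=35.19
a=84.3 False act=84.6 r=149.7 z=106.7 Frad=1.3 Ftan=-0.6 Fz=6.4 t=35.68
a=75.7 False act=76.0 r=149.6 z=106.7 Frad=0.7 Ftan=-0.3 Fz=5.4 t=36.17
a=67.1 False act=67.4 r=149.5 z=106.7 Frad=0.8 Ftan=-0.3 Fz=4.7 t=36.67
a=58.6 False act=58.8 r=149.3 z=106.7 Frad=0.8 Ftan=1.0 Fz=5.4 t=37.16
a=50.0 False act=50.2 r=149.2 z=106.7 Frad=1.1 Ftan=-0.8 Fz=5.2 t=37.65
a=40.0 True act=43.8 r=149.2 z=107.1 Frad=0.2 Ftan=3.0 Fz=3.8 t=38.62
a=45.3  act=45.3 r=149.8 z=106.7 Frad=-1.5 Ftan=-0.4 Fz=5.9 t=39.29
a=45.3 False act=45.2 r=150.2 z=106.6 Frad=-0.2 Ftan=0.2 Fz=7.2 t=39.54
a=45.3  act=45.3 r=150.0 z=105.7 Frad=-0.1 Ftan=0.6 Fz=0.6 t=40.23
```

View pics/wrel.png

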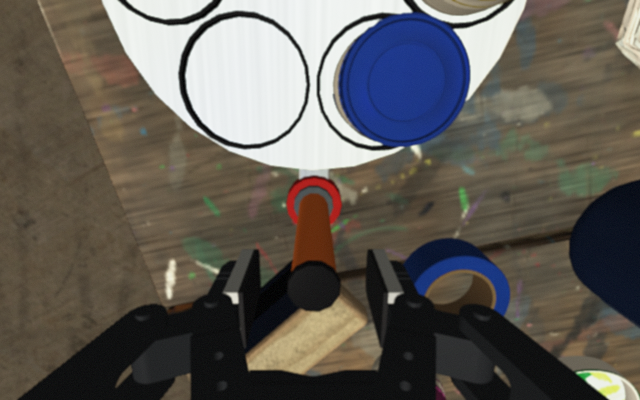

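Run:
```python
from h import *
s=bot.get_state()["tcp_pos"]
bot.movel([s[0],s[1],260],max_speed=100)
bot.move_ptp([250,460,280],[np.pi,0,np.deg2rad(250)])
print(bot.get_state()["t"])
t=imaging.capture("top");crop(t,240,150,460,300,3.6,"topF.png")
```

```text
43.2667
```

View pics/topF.png

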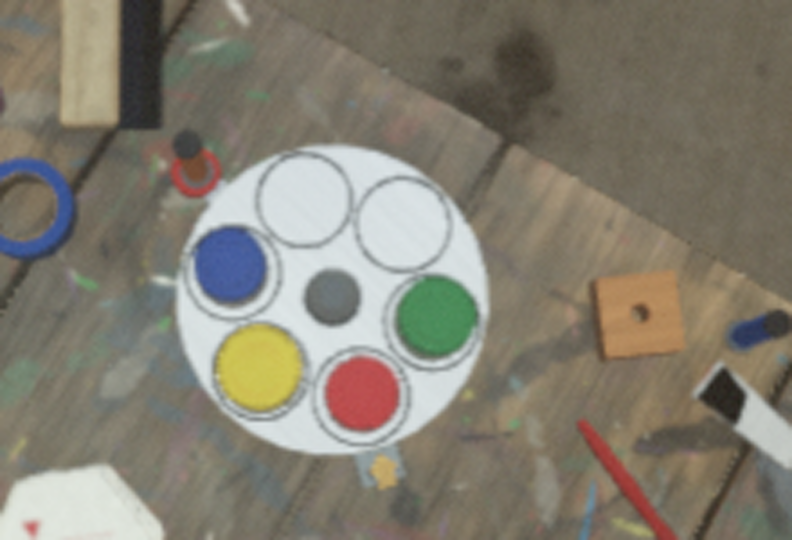

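Run:
```python
from h import *
T=imaging.camera_model("top")
g=lambda x,y,z: at_z(T,240+x/3.6,150+y/3.6,z)
ax=g(332.5,299,58)[:2]; red=g(362,393,116)[:2]; rim=g(362,397,60)[:2]; eye=g(196,172,43)[:2]; cap=g(188,145,156)[:2]
print(ax,red,rim,np.linalg.norm(red-rim))
an=lambda v:np.degrees(np.arctan2(v[1],v[0]))
print("rim ang",an(rim-ax),"eye ang",an(eye-ax),np.linalg.norm(eye-ax),"eye,cap",eye,cap)
print("ptr",g(384,471,85)[:2],an(g(384,471,85)[:2]-ax), "redr",np.linalg.norm(red-ax),an(red-ax))
bot.sign_off()
```

```text
[444.76745344 191.18854301] [368.0615148  171.98970138] [367.81327964 170.35809049] 1.6503862539198564
rim ang -164.8537726375426 eye ang 45.05597947196087 150.58466260572058 eye,cap [551.14280552 297.77196143] [550.29921676 295.88070355]
ptr [310.53162665 156.09889203] -165.35051233242942 redr 79.07209711568962 -165.94804031728495
the job is handed in; nothing more can be done
```

The red-lidded pot stands at the brass pointer and the lever is at its home end. The pin is seated in the eye and let go, and the job was handed in at about 43 s of the 69 s allowed.

I lifted the orange pin from the near-right stand and lowered it through the eye, where the collar seated at the predicted height. I then swung the lever home, made two full strokes with a return home after each, released the pin and moved clear.

**Last checks (top camera):**
- **Red pot:** about 2 mm from the centre of its place. That place is at 195.1° and the pointer at 194.6°.
- **Lever:** the eye is at 45.1°, with home at about 45.4° and 0.1 rad being 5.7°.
- **Pin:** upright, with the cap within about 2 mm of directly above the eye. No tool force above 10 N showed up at any reading.
- **Bystanders:** the tape, squeegee and blue look-alike pin were nowhere near the arm and look unmoved. I did not measure them.

**Disagreements between cameras:**
- **Scene camera:** its positions on the carousel read about 14 mm low in y. I used it only for before-and-after comparison; after the first stroke that put the green pot about 5 mm from the mark.
- **Wrist and top cameras:** they differed by about 3 mm. I used the wrist camera for the grasp and for inserting the pin.

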